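# Clip the draw pin of a clay-block mould

### The job

Pick up the spring clip by its orange grip and, keeping it flat on the mould's steel strap, push it sideways over the neck of the brass draw pin (pushing away from the near end of the slot) until it snaps fully on. Then pull the clip back so that the pin comes to the near end of its slot, tug lightly there for a moment (about 4 N) to prove that it holds, and let go, leaving clip and pin there. Push gently: never press the clip's stop against the pin with more than 18 N. The other things on the bench are to be left where they are.

Things in the scene. Friction and masses are not known exactly. Their poses are not given: they have to be found in the camera images.
- mould: Fixed plywood mould box 210 x 150 mm, 174 mm wide over its side rails; at its far end (x = 82 to 166 mm) a 60 mm high terracotta block with holes. Origin: on the bench under the pin's place when the pin is at the near end of its slot. x: along the slot, the way the clip is pushed on (away from the near end); z up. Place and yaw vary.
- strap_top (a point): Point on the top face of the mould's flat steel strap, 60 mm above the bench, at mould x = -50 mm on the slot's line. The strap covers mould x = -130 to +70 mm, y = -45 to +45 mm.
- pin: Upright brass draw pin, axes as the mould's, origin on its axis at bench height. A round head 23 mm across, underside 72.5 and top 80 mm above the bench. It slides along mould x in the slot (drag about 1 N), starts 0 to 3 mm from the near end (hard stop); pushed to +x it runs until a hidden rubber buffer, 5 to 45 mm from the near end (unmeasured, varies), which gives 1 mm per 8 N.
- pin_neck_base (a point): Point on the pin's axis at the strap's top. From here the pin's neck, 14 mm in diameter, rises 12.5 mm to the underside of the head; the clip goes round this neck.
- clip: Loose steel spring clip, about 0.1 kg: two sprung prongs of 7 mm wire, orange grip at the tail. Origin: on its underside at the centre of the pocket for the pin's neck; x points out of the mouth. It spans x = -70 to +30 mm. Snaps on at a push of 9 to 12 N, comes off at a pull of 10 to 13 N; when on, 1 mm play. Starts flat on the bench, grip up, mouth roughly away from the robot.
- clip_bulge (a point): Midway between the bulges of the prongs, the narrowest place (9 mm), 8.5 mm ahead of the clip's origin. The mouth ahead opens to 23 mm at x = +26 mm. Behind lies the pocket, closed by an orange stop with its face at x = -8 mm.
- clip_grip (a point): In the orange grip, 26 mm above the clip's underside and 50 mm behind its origin. The grip is an upright block 26 mm long (clip x = -63 to -37 mm), 11 mm thick (y), 36 mm high: hold it across its thickness.
- pot: Small terracotta cup, 60 mm across, 55 mm high; origin under its centre. Leave alone.
- rib: Flat wooden potter's rib, 70 x 45 x 12 mm; origin under its centre. Leave alone.
- spray_bottle: White spray bottle, 76 mm across, 215 mm high; origin under its centre. Leave alone.
- slip_jar: Jar, 72 mm across, 85 mm high; origin under its centre. Leave alone.
- glaze_brush: Brush lying on the bench. Leave alone.
- palette_knife: Palette knife lying on the bench. Leave alone.
- spare_collar: Brass collar, 52 mm across, 12 mm high, lying flat. Leave alone.

How it is judged:
By the outcome, as a careful person would: the job done as asked, in the order asked, and still so for the second after the job is handed in, with the robot touching nothing.
It also fails if it takes over 56 s, if anything falls off the work surface, if the arm or the gripper's body presses on something with over 40 N, if the wrist force passes 120 N, or if a joint passes its speed limit or range.

### The arm

A 7-joint arm with a two-finger parallel gripper is mounted at the origin on the work surface. World frame = base frame: x ahead of the robot, y to its left, z up, the work surface at z = 0. Lengths are in mm, angles in rad, forces in N, time in s.
With the tool pointing down it reaches from about 400 to 875 mm from the base axis. Payload 6.5 kg.
Tool frame: the origin (TCP) lies between the finger pads; the fingertips stand 22 mm ahead of it and the grasp point (between the pads) lies 3 mm ahead of it (env.nose_length is the distance from the TCP to the fingertips, in mm); z points along the fingers, y is the direction in which the jaws open and shut (so a half turn about z gives the same grasp; the last joint's range is limited). The gripper opens to 88 mm and grips with 3 to 60 N. Pads are 18 mm wide; open, the fingers measure 123 mm over their backs; the gripper's body (75 mm by 187 mm) begins 45 mm behind the grasp point.
Start: joints at [-1.209, 0.536, -0.004, 1.538, 0.003, 1.067, -0.071], TCP at [269.659, 591.417, 260.716] pointing down, gripper open.
Joint ranges: [-2.7, 2.7], [-0.37, 2.16], [-1.27, 1.26], [0.24, 2.4], [-1.31, 4.45], [0.19, 1.91], [-2.76, 2.76]. Speed limits (rad/s): [2.39, 2.39, 3.14, 3.14, 3.14, 3.14, 3.14].

### API

Orientations are given as a unit quaternion [w, x, y, z].
In Python, from workcell import env gives the robot as it stands. The module is installed in compiled form; this text tells all that it offers.
- The arm moves only by the shell command python3 -m inch 'ROWS' [FORCE]. ROWS is JSON, a list of rows, each a list of 3 entries, a list of its own where there are three numbers: the shift along the tool's x, y, z in m, then the turn about the tool's z in rad, then the gripper command: -1 is shut, 1 is fully open, values between are in proportion. In form: [[[tx, ty, tz], yaw, claw], ...]. A call has 1 to 20 rows; each row shifts and turns the commanded pose from where the row before left it, along the tool's axes as they then stand; what a row does not reach is not made up. A row lasts 1/8 s, in which the tool goes at most 62.5 mm and 10.7 degrees, less where a joint would pass 70% of its speed; a pose out of reach is approached as far as the arm can. A call is refused whole if a number of a shift passes 0.0625 or a number of a turn 0.188, either way. A call with a gripper value outside its range is refused whole. The fingers move at their own pace and stop on an object; FORCE is the grip in N (left out, the last holds). Time passes only in rows, so rows that do not move let the fingers close. It gives the time, the measured TCP pose, the force and the opening at its end, in the units of the state.
- env.state(): the state, without advancing time (a new reading comes with each control period).
- env.read_camera(name): name is "scene" or "top" or "wrist"; returns a dict with "image" (384x512x3 uint8, blue, green, red), "vertical_fov" (degrees; the focal length in pixels is half the picture's height over the tangent of half this angle, whatever the lens; pixels are square), "cx", "cy" (the principal point, pixels), "k1" (the pictures are not rectified: a ray, as slopes to the right and down, at radius r is drawn at 1 + k1 r^2 times it, then the intrinsics apply), "R" (3x3) and "t" (3): a world point X has camera coordinates R X + t. Camera axes: x right, y down, z forward; pixel columns grow to the right and rows downward; lengths in mm; the calibration is good to about 2 mm. A picture is of the moment at which its call begins. There is no depth.
- env.job_done(): hands the job in, once; it reports no verdict.
The state is a dict: "time": time; "joints": joint angles; "qd": joint speeds; "effort": joint torques, N m; "tcp_pos": TCP position; "tool_rot": TCP orientation; "ft_force": force on the tool from outside, world axes, zero at the start; "moment": the same for the moment, N m; "grip_width": finger opening in mm.
Only numpy, scipy, OpenCV 4.12 (cv2) and the standard library are available. Lean on these libraries where they do the work, as an engineer would, in place of code of your own. Each camera call takes 0.05 s, during which the arm holds its last target. There are 200 camera calls.

## Working session

There is one attempt and no reset: what is moved stays moved. The work goes in short steps, Python scripts to look and compute and a shell command to move; the robot and the scene stay as the last step left them, time stands still between calls to the robot, and variables do not carry over. Pictures are saved under pics/ and viewed, about 8 in all and at most 12, crops included, and the job is handed in when it is done.

```bash
mkdir -p pics; cat > h.py <<'E'
import numpy as np, cv2
from workcell import env
def cam(n,save=None):
    c=env.read_camera(n)
    c={k:(np.array(v) if k in('image','R','t') else v) for k,v in c.items()}
    c['f']=192/np.tan(np.radians(c['vertical_fov'])/2)
    if save: cv2.imwrite('pics/%s.png'%save,c['image'])
    return c
def ray(c,u,v):
    K=np.array([[c['f'],0,c['cx']],[0,c['f'],c['cy']],[0,0,1.]])
    p=cv2.undistortPoints(np.array([[[u,v]]],float),K,np.array([c['k1'],0,0,0.]))[0,0]
    return -c['R'].T@c['t'], c['R'].T@np.array([p[0],p[1],1])
def onz(c,u,v,z):
    o,d=ray(c,u,v); return o+d*(z-o[2])/d[2]
def proj(c,X):
    K=np.array([[c['f'],0,c['cx']],[0,c['f'],c['cy']],[0,0,1.]])
    return cv2.projectPoints(np.array(X,float).reshape(-1,1,3),cv2.Rodrigues(c['R'].astype(float))[0],c['t'].astype(float),K,np.array([c['k1'],0,0,0.]))[0][:,0]
E
python3 - <<'E'
from h import *
a=[cam(n) for n in('top','scene')]
cv2.imwrite('pics/top0.png',a[0]['image']); cv2.imwrite('pics/scene0.png',a[1]['image'])
for c in a: print(c['f'],c['k1'],-c['R'].T@c['t'],c['R'].round(3).tolist())
s=env.state();print(s['time'],s['tcp_pos'],s['tool_rot'],s['ft_force'],s['grip_width'])
E
```

```text
349.56499883598303 -0.07664910277753091 [ 426.31480259    4.13093499 1135.80834841] [[0.029, -1.0, -0.002], [-0.991, -0.028, -0.129], [0.129, 0.006, -0.992]]
443.2387844826323 0.04288850159636961 [1349.10942716 -592.35051418  874.48162098] [[0.617, 0.787, 0.015], [0.498, -0.375, -0.782], [-0.609, 0.49, -0.623]]
0.1 [269.4551755  590.94559913 259.93692331] [-1.09379863e-04  2.12248107e-01  9.77215499e-01 -7.73220869e-04] [ 0.36839671  0.15873468 -0.33072383] 87.73101289013978
```

View pics/top0.png

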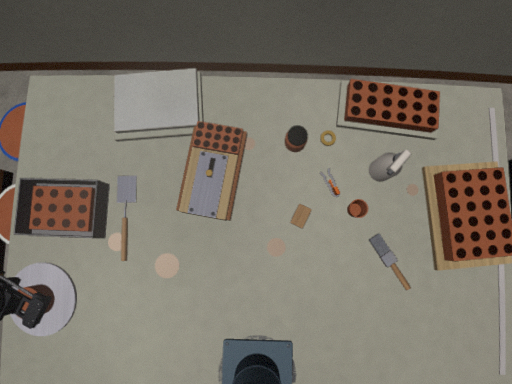

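View pics/scene0.png

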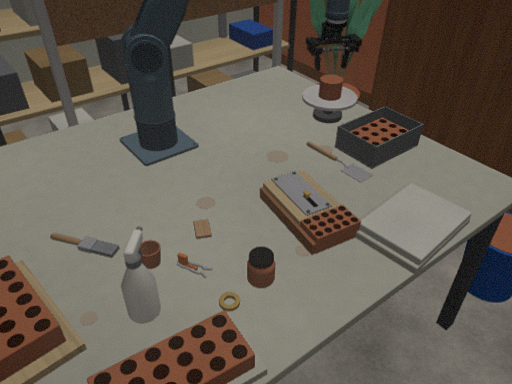

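The top view shows the mould at about (212,172) with the pin near (211,165). The clip is at (331,183), with its grip at (335,188) and its prongs pointing up-left. The pot (358,208) and rib (300,216) are nearby. I'll enlarge the mould and the clip.

```bash
python3 - <<'E'
from h import *
a=cv2.imread('pics/top0.png');b=cv2.imread('pics/scene0.png')
def z(i,x,y,w,h): return cv2.resize(i[y:y+h,x:x+w],(400,300),interpolation=cv2.INTER_CUBIC)
o=np.vstack([np.hstack([z(a,160,120,100,75+0),z(a,305,160,48,36)]),np.hstack([z(b,255,165,112,84),z(b,165,240,60,45)])])
cv2.imwrite('pics/z0.png',o)
E
```

```text
(no output)
```

View pics/z0.png

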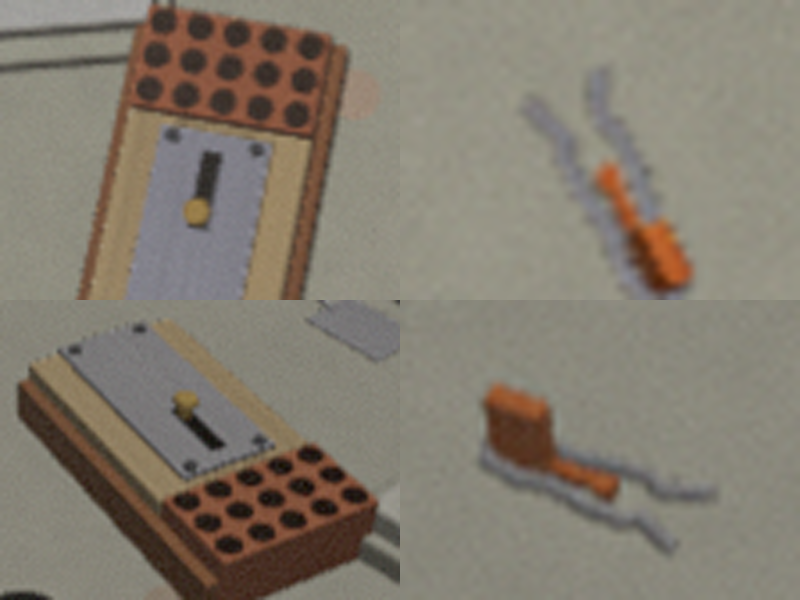

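The crops show:
- **Pin:** the brass head sits at top pixel (209,173), near the robot-side end of its slot. The slot and strap lean slightly.
- **Clip:** it lies flat, with its mouth up-left.

Next are rough positions.

```bash
cat > m.py <<'E'
from h import *
def pins(c,off=(0,0)): pass
E
python3 - <<'E'
from h import *
t=cam('top');s=cam('scene')
def mask(c,lo,hi,box):
    h=cv2.cvtColor(c['image'],cv2.COLOR_BGR2HSV);m=cv2.inRange(h,lo,hi);k=np.zeros_like(m);x,y,w,d=box;k[y:y+d,x:x+w]=m[y:y+d,x:x+w];return k
for c,bb,bc in((t,(200,160,20,25),(312,160,40,40)),(s,(292,185,40,40),(170,245,50,40))):
    m=mask(c,(15,110,90),(30,255,255),bb); M=cv2.moments(m,True);p=(M['m10']/M['m00'],M['m01']/M['m00'])
    print('brass',M['m00'],p,onz(c,*p,77).round(1))
    m=mask(c,(3,150,120),(16,255,255),bc); ys,xs=np.nonzero(m); print('orange',len(xs),xs.min(),xs.max(),ys.min(),ys.max())
tips=[onz(t,320.8,172,4),onz(t,329,168.6,4)];print('tips',tips)
print('grip top',onz(t,305+265*.12,160+245*.12,36))
# strap corners near end/far end top crop scale .25
for u,v in((165,127),(272,145),(197,213),(210,155)): print(onz(t,160+u*.25,120+v*.25,60).round(1))
w=cam('wrist');print('wrist',w['f'],w['k1'],-w['R'].T@w['t'],w['R'].round(2).tolist(),env.state()['tcp_pos'])
E
```

```text
brass 30.0 (208.8, 172.5) [624.6 164.   77. ]
orange 37 329 339 180 193
brass 25.0 (306.56, 194.84) [632.4 157.   77. ]
orange 36 178 196 253 268
tips [array([ 650.56980901, -194.17070069,    4.        ]), array([ 662.83515834, -221.35849348,    4.        ])]
grip top [ 589.36011307 -240.1007427    36.        ]
[693.8 193.8  60. ]
[681.5 108.5  60. ]
[625.4 165.1  60. ]
[672.1 157.1  60. ]
wrist 296.65119889930753 -0.01389438454928309 [207.54601677 619.49179717 384.03393684] [[0.42, 0.91, -0.0], [0.88, -0.4, 0.26], [0.24, -0.11, -0.97]] [269.52768525 591.19544317 260.28340582]
```

```bash
python3 -m inch '[[[-0.044,-0.0227,0.0055],0,1],[[-0.044,-0.0227,0.0055],0,1],[[-0.044,-0.0227,0.0055],0,1],[[-0.044,-0.0227,0.0055],0,1],[[-0.044,-0.0227,0.0055],0,1],[[-0.044,-0.0227,0.0055],0,1],[[-0.044,-0.0227,0.0055],0,1],[[-0.044,-0.0227,0.0055],0,1],[[-0.044,-0.0227,0.0055],0,1],[[-0.044,-0.0227,0.0055],0,1],[[-0.044,-0.0227,0.0055],0,1],[[0,0,0],-0.135,1],[[0,0,0],-0.135,0],[[0,0,0],0,0]]'
python3 - <<'E'
from h import *
w=cam('wrist','w1');np.savez('w1.npz',**w)
cv2.imwrite('pics/w1z.png',cv2.resize(w['image'],(800,600)))
t=cv2.imread('pics/top0.png');c=np.load('w1.npz')
s=env.state();print(s['tcp_pos'],s['tool_rot'],s['time'],s['joints'])
print('proj pin',proj(w,[628,160,77]))
E
```

```text
time: 2.0
tcp_pos: [606.4, 163.3, 200.1]
tool_rot: [-0.0, 0.08, 0.997, 0.0]
ft_force: [0.9, 0.5, 0.8]
grip_width: 70.0
[606.39389128 163.41448521 200.10836344] [-1.34004231e-04  8.01681470e-02  9.96781342e-01  7.72702155e-05] 2.05 [-0.35671597  0.56497443  0.0309592   1.65252623 -0.02107099  0.92459947
  1.09241469]
proj pin [[257.4816292  214.58086477]]
```

View pics/w1z.png

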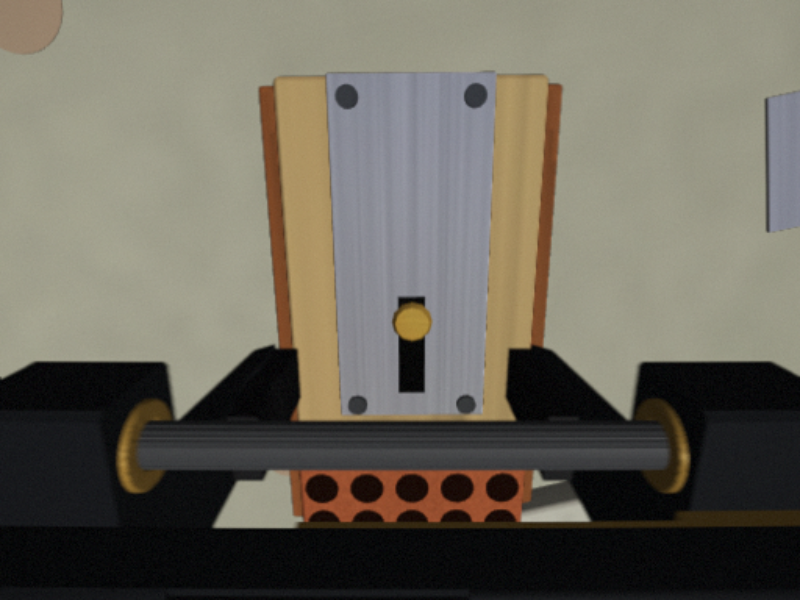

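The wrist view shows the strap almost square to the image. Its corners are near (328,72), (495,72), (483,413) and (341,413). The pin head is at (412,322) in the enlarged image, close to the near end of the slot.

```bash
python3 - <<'E'
from h import *
c={k:v[()] if v.ndim==0 else v for k,v in np.load('w1.npz').items()}
h=cv2.cvtColor(c['image'],cv2.COLOR_BGR2HSV)
m=cv2.inRange(h,(15,110,90),(30,255,255));m[:180]=0;m[235:]=0;m[:,:240]=0;m[:,290:]=0
M=cv2.moments(m,True);p=(M['m10']/M['m00'],M['m01']/M['m00']);x,y,w,d=cv2.boundingRect(m);print('brass',M['m00'],p,(x,y,w,d))
print(onz(c,*p,79).round(1), 'dia', np.linalg.norm(onz(c,x,p[1],80)-onz(c,x+w,p[1],80)))
s=1.5625
P=[onz(c,u/s,v/s,60) for u,v in((328,72),(495,72),(483,413),(341,413))]
for q in P: print(q.round(1))
A,B,C,D=P;print('w',np.linalg.norm(A-B),np.linalg.norm(D-C),'len',np.linalg.norm(A-D),np.linalg.norm(B-C))
e=(C+D-A-B)/2;yaw=np.arctan2(e[1],e[0]);print('yaw',np.degrees(yaw)); n=e/np.linalg.norm(e)
print('origin from near edge',(A+B)/2+130*n,'far',(C+D)/2-70*n)
S=[onz(c,412/s,v/s,60) for v in(297,392)];print('slot',S)
t=cam('top')
for u,v,z in((383,168,100),(297,138,60),(358,208,30),(358,208,55)):print(onz(t,u,v,z).round(0))
E
```

```text
brass 429.0 (264.004662004662, 205.72727272727272) (253, 194, 23, 24)
[620.1 167.   79. ] dia 19.89268005894961
[483.7 143.8  60. ]
[497.6 230.2  60. ]
[693.8 201.2  60. ]
[679.5 112.3  60. ]
w 87.46023547363765 90.01704472215673 len 198.36396159617357 198.40691986272694
yaw -8.774130083723005
origin from near edge [619.10204903 167.18693028  60.        ] far [617.50231421 167.43384275  60.        ]
slot [array([611.35809921, 168.46907099,  60.        ]), array([672.20646012, 159.00221694,  60.        ])]
[ 650. -368.  100.]
[ 747. -108.   60.]
[ 532. -310.   30.]
[ 530. -303.   55.]
```

```bash
python3 -m inch '[[[-0.0075,-0.0435,0.0025],0,0],[[-0.0075,-0.0435,0.0025],0,0],[[-0.0075,-0.0435,0.0025],0,0],[[-0.0075,-0.0435,0.0025],0,0],[[-0.0075,-0.0435,0.0025],0,0],[[-0.0075,-0.0435,0.0025],0,0],[[-0.0075,-0.0435,0.0025],0,0],[[-0.0075,-0.0435,0.0025],0,0],[[0,0,0],-0.15,0],[[0,0,0],-0.15,0],[[0,0,0],-0.15,0],[[0,0,0],-0.15,0],[[0,0,0],0,0]]'
python3 - <<'E'
from h import *
w=cam('wrist','w2');np.savez('w2.npz',**w)
cv2.imwrite('pics/w2z.png',cv2.resize(w['image'],(800,600)))
s=env.state();print(s['tcp_pos'],s['tool_rot'],s['time'],s['joints'])
E
```

```text
time: 3.72
tcp_pos: [611.1, -189.6, 180.2]
tool_rot: [0.0, -0.218, 0.976, 0.0]
ft_force: [0.1, 0.9, 1.1]
grip_width: 43.7
[ 611.04948973 -189.58404559  180.25448644] [ 2.75813722e-05 -2.17238477e-01  9.76118558e-01  5.73790925e-05] 3.775 [ 0.28377401  0.60943541 -0.07626045  1.62742452  0.05523959  0.90683814
  2.19590599]
```

View pics/w2z.png

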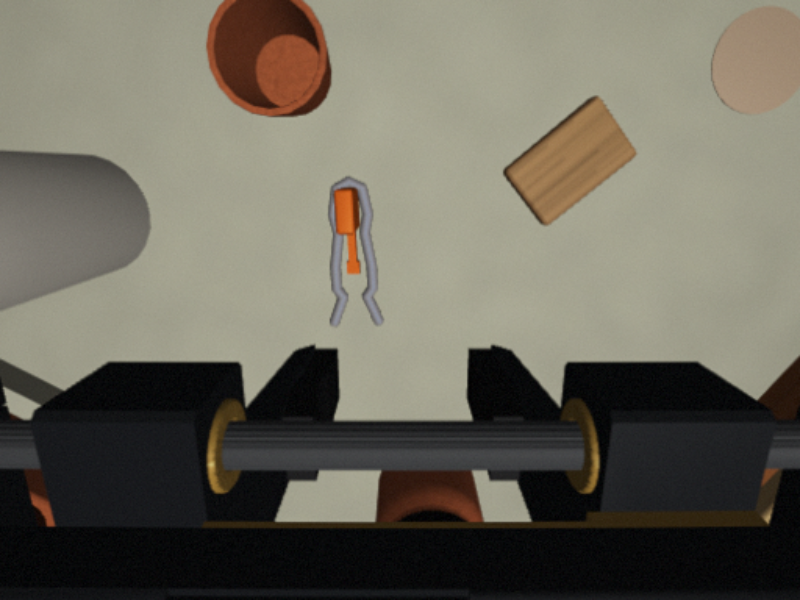

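The clip is seen sharply in the enlarged image:
- **Tips:** (335,324) and (380,323).
- **Tail:** (348,180).
- **Grip:** about (346,211).
- **Bottle:** its base is at left, with its edge near (150,220).

```bash
python3 - <<'E'
from h import *
c={k:v[()] if v.ndim==0 else v for k,v in np.load('w2.npz').items()}
s=1.5625
tip=[onz(c,u/s,v/s,3.5) for u,v in((335,323),(380,322))]
bul=[onz(c,u/s,v/s,3.5) for u,v in((342,294),(372,293))]
tail=onz(c,348/s,180/s,3.5)
print(tip,bul,tail)
bm=sum(bul)/2;tm=sum(tip)/2
h=cv2.cvtColor(c['image'],cv2.COLOR_BGR2HSV);m=cv2.inRange(h,(3,170,120),(14,255,255));m[:115]=0;m[180:]=0;m[:,:205]=0;m[:,240:]=0
ys,xs=np.nonzero(m);print('orange box',xs.min()*s,xs.max()*s,ys.min()*s,ys.max()*s)
top=m.copy();top[150:]=0
b=(h[...,2].astype(int)); print('V in grip',b[118:152:3,214:230:2].tolist())
# bright top
for a,bb,l in((tail,tm,'tail-tip'),(tail,bm,'tail-bulge')):
    e=bb-a;print(l,np.linalg.norm(e),np.degrees(np.arctan2(e[1],e[0])))
for z in(0,):
    print('bottle edge',onz(c,150/s,222/s,0).round(1),onz(c,130/s,262/s,0).round(1),onz(c,95/s,156/s,0).round(1))
E
```

```text
[array([ 659.96467948, -216.39035249,    3.5       ]), array([ 646.24968626, -188.86777608,    3.5       ])] [array([ 639.08362256, -220.13612637,    3.5       ]), array([ 629.89354545, -202.18658596,    3.5       ])] [ 569.13241322 -246.03563816    3.5       ]
orange box 334.375 357.8125 189.0625 271.875
V in grip [[99, 126, 149, 157, 145, 139, 153, 151], [134, 119, 115, 118, 128, 120, 74, 97], [147, 193, 201, 204, 211, 195, 97, 86], [146, 197, 200, 202, 209, 199, 97, 87], [139, 195, 198, 207, 210, 200, 99, 92], [127, 194, 202, 203, 209, 205, 102, 90], [116, 195, 202, 205, 210, 211, 110, 91], [104, 195, 201, 208, 211, 213, 123, 89], [112, 192, 203, 207, 213, 215, 141, 94], [133, 187, 204, 208, 213, 217, 160, 95], [120, 171, 196, 196, 202, 206, 174, 164], [110, 153, 135, 164, 191, 206, 206, 162]]
tail-tip 94.52985027085502 27.33445078478203
tail-bulge 74.07863796971698 28.08453738102417
bottle edge [ 648.7 -353.3    0. ] [ 680.1 -357.6    0. ] [ 623.5 -397.5    0. ]
```

```bash
cat >> h.py <<'E'
def delta(target,yawdeg_x=None):
    """tool-axis shift (mm) to target TCP, and tool yaw (rad) so that -tool x points along yawdeg_x"""
    s=env.state();w,x,y,z=s['tool_rot']
    a=2*np.arctan2(y,x); X=np.array([np.cos(a),np.sin(a),0]);Y=np.array([np.sin(a),-np.cos(a),0])
    d=np.array(target)-s['tcp_pos']; r=[d@X,d@Y,-d[2]]
    t=None
    if yawdeg_x is not None: t=-((np.radians(yawdeg_x+180)-a+np.pi)%(2*np.pi)-np.pi)
    return np.round(r,2),t,np.degrees(a)-180
E
python3 - <<'E'
from h import *
c={k:v[()] if v.ndim==0 else v for k,v in np.load('w2.npz').items()}
s=1.5625
for p in((335,190),(356,190),(336,234),(357,234),(346,211.5)): print(onz(c,p[0]/s,p[1]/s,36).round(1))
print(delta([584.5,-237.7,32],27.3))
E
```

```text
[ 575.1 -247.4   36. ]
[ 570.1 -236.7   36. ]
[ 597.8 -237.2   36. ]
[ 592.7 -226.2   36. ]
[ 583.5 -237.    36. ]
(array([ 44.45, -32.31, 148.25]), np.float64(-0.03850590451248381), np.float64(25.093774185100926))
```

```bash
python3 -m inch '[[[0.0222,-0.0162,0],0,0],[[0.0222,-0.0162,0],0,0],[[0,0,0.02],-0.0385,0],[[0,0,0.035],0,0],[[0,0,0.035],0,0],[[0,0,0.03],0,0],[[0,0,0.0182],0,0],[[0,0,0.01],0,0],[[0,0,0],0,0],[[0,0,0],0,-1],[[0,0,0],0,-1],[[0,0,0],0,-1],[[0,0,0],0,-1],[[0,0,0],0,-1]]' 40
```

```text
time: 5.52
tcp_pos: [585.1, -238.2, 32.5]
tool_rot: [0.0, -0.238, 0.971, -0.0]
ft_force: [-0.9, -0.2, 4.4]
grip_width: 10.9
```

```bash
python3 -m inch '[[[0,0,-0.027],0,-1],[[0,0,-0.04],0,-1],[[0,0,-0.04],0,-1],[[-0.0157,0.0444,0],0,-1],[[-0.0157,0.0444,0],0,-1],[[-0.0157,0.0444,0],0,-1],[[-0.0157,0.0444,0],0,-1],[[-0.0157,0.0444,0],0,-1],[[-0.0157,0.0444,0],0,-1],[[-0.0157,0.0444,0],0,-1],[[-0.0157,0.0444,0],0,-1],[[-0.0157,0.0444,0],0,-1],[[0,0,0],0.158,-1],[[0,0,0],0.158,-1],[[0,0,0],0.158,-1],[[0,0,0],0.158,-1],[[0,0,0],0,-1]]' 40
python3 - <<'E'
from h import *
w=cam('wrist','w3');np.savez('w3.npz',**w)
cv2.imwrite('pics/w3z.png',cv2.resize(w['image'],(800,600)))
s=env.state();print(s['tcp_pos'],s['tool_rot'],s['time'],s['ft_force'])
print(delta([526.2,181.5,92],-8.8))
E
```

```text
time: 7.65
tcp_pos: [524.9, 181.7, 138.8]
tool_rot: [-0.0, 0.075, 0.997, -0.0]
ft_force: [-0.6, -0.1, -1.5]
grip_width: 10.9
[524.99310117 181.72371162 138.83164245] [-1.86289850e-04  7.38239839e-02  9.97271243e-01 -2.29442971e-04] 7.7 [ 0.76873631 -0.02101142 -1.02946593]
(array([-1.230e+00, -4.000e-02,  4.683e+01]), np.float64(0.0058065568612053475), np.float64(-8.467308798350217))
```

View pics/w3z.png

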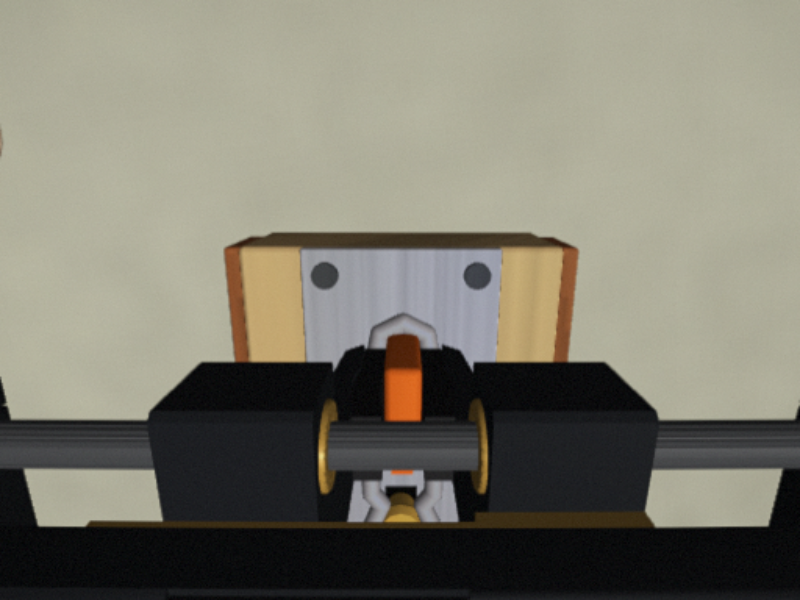

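The clip is held straight: grip at (403,370), tail at (403,315), prongs spread evenly about x=402. The pin head at (401,505) lies on the same line. Lowering it to the strap next.

```bash
python3 -m inch '[[[0,0,0.015],0.005,-1],[[0,0,0.018],0,-1],[[0,0,0.009],0,-1],[[0,0,0.003],0,-1],[[0,0,0],0,-1],[[0,0,0],0,-1]]'; python3 -m inch '[[[0,0,0.0005],0,-1],[[0,0,0],0,-1]]';python3 -m inch '[[[0,0,0.0005],0,-1],[[0,0,0],0,-1]]';python3 -m inch '[[[0,0,0.0005],0,-1],[[0,0,0],0,-1]]'
```

```text
time: 8.45
tcp_pos: [525.6, 181.8, 94.4]
tool_rot: [0.0, 0.078, 0.997, 0.0]
ft_force: [-0.6, -0.1, -1.0]
grip_width: 10.7
time: 8.7
tcp_pos: [525.4, 181.8, 93.7]
tool_rot: [0.0, 0.078, 0.997, 0.0]
ft_force: [-0.2, -0.0, -0.2]
grip_width: 10.7
time: 8.95
tcp_pos: [525.3, 181.7, 93.0]
tool_rot: [0.0, 0.078, 0.997, 0.0]
ft_force: [1.0, 0.6, -0.9]
grip_width: 10.7
time: 9.2
tcp_pos: [525.3, 181.7, 92.5]
tool_rot: [0.0, 0.078, 0.997, 0.0]
ft_force: [0.3, 0.4, -1.0]
grip_width: 10.4
```

```bash
for i in 1 2 3 4; do python3 -m inch '[[[0,0,0.0004],0,-1],[[0,0,0],0,-1]]' | egrep 'pos|ft'; done
```

```text
tcp_pos: [525.3, 181.7, 92.5]
ft_force: [-1.6, -0.9, 4.9]
tcp_pos: [525.3, 181.7, 92.4]
ft_force: [-3.5, -1.5, 9.0]
tcp_pos: [525.3, 181.7, 92.4]
ft_force: [-4.1, -1.4, 14.1]
tcp_pos: [525.3, 181.7, 92.4]
ft_force: [-5.6, -1.6, 16.6]
```

```bash
python3 -m inch '[[[0,0,-0.0009],0,-1],[[0,0,0],0,-1]]'; python3 -m inch '[[[-0.007,0,0],0,-1],[[-0.007,0,0],0,-1],[[-0.007,0,0],0,-1],[[-0.004,0,0],0,-1],[[0,0,0],0,-1]]'
```

```text
time: 10.45
tcp_pos: [525.3, 181.7, 92.4]
tool_rot: [0.0, 0.078, 0.997, 0.0]
ft_force: [-3.2, -0.7, 9.1]
grip_width: 10.2
time: 11.08
tcp_pos: [548.2, 179.2, 92.4]
tool_rot: [-0.002, 0.077, 0.997, 0.0]
ft_force: [-9.3, 1.3, 14.9]
grip_width: 10.5
```

```bash
python3 - <<'E'
from h import *
w=cam('wrist');s=cam('scene')
i=np.hstack([cv2.resize(w['image'][230:384,170:350],(400,342)),cv2.resize(s['image'][165:250,250:350],(400,342))])
cv2.imwrite('pics/w4z.png',i)
E
```

```text
(no output)
```

View pics/w4z.png

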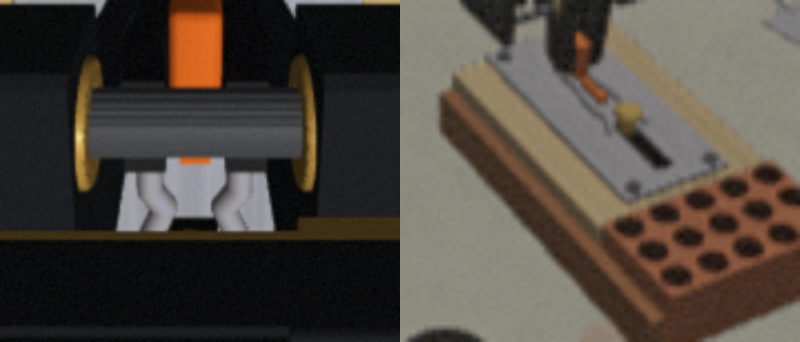

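The prongs now straddle the pin: in the right crop the pin is at (627,115) with the clip mouth around it. The downforce is more than needed, so I'll ease it off.

```bash
python3 -m inch '[[[0,0,-0.0008],0,-1],[[0,0,0],0,-1]]'; python3 -m inch '[[[-0.002,0,0],0,-1],[[0,0,0],0,-1]]'; python3 -m inch '[[[-0.002,0,0],0,-1],[[0,0,0],0,-1]]'
```

```text
time: 11.42
tcp_pos: [550.1, 177.8, 92.5]
tool_rot: [0.0, 0.078, 0.997, 0.0]
ft_force: [-0.7, 0.1, 1.8]
grip_width: 10.8
time: 11.68
tcp_pos: [552.3, 177.3, 92.5]
tool_rot: [0.0, 0.078, 0.997, -0.0]
ft_force: [0.1, 0.3, -0.1]
grip_width: 10.4
time: 11.92
tcp_pos: [554.4, 176.9, 92.5]
tool_rot: [0.0, 0.078, 0.997, -0.0]
ft_force: [0.1, 0.5, -1.2]
grip_width: 11.0
```

```bash
python3 -m inch '[[[-0.001,0,0.0003],0,-1],[[-0.001,0,0],0,-1],[[0,0,0],0,-1]]'; python3 -m inch '[[[-0.0015,0,0],0,-1],[[-0.0015,0,0],0,-1],[[0,0,0],0,-1]]'
```

```text
time: 12.3
tcp_pos: [555.5, 176.9, 92.5]
tool_rot: [-0.0, 0.078, 0.997, -0.0]
ft_force: [-4.6, -0.0, 4.8]
grip_width: 10.5
time: 12.68
tcp_pos: [557.8, 176.7, 92.4]
tool_rot: [-0.001, 0.078, 0.997, -0.0]
ft_force: [-7.3, -0.2, 7.8]
grip_width: 10.6
```

```bash
python3 -m inch '[[[0,0,-0.0004],0,-1],[[0,0,0],0,-1]]'; python3 -m inch '[[[-0.0015,0,0],0,-1],[[-0.0015,0,0],0,-1],[[0,0,0],0,-1]]'
```

```text
time: 12.92
tcp_pos: [559.1, 176.3, 92.5]
tool_rot: [0.0, 0.078, 0.997, -0.0]
ft_force: [-1.5, -0.0, -0.0]
grip_width: 10.5
time: 13.3
tcp_pos: [562.2, 175.8, 92.7]
tool_rot: [0.0, 0.078, 0.997, -0.0]
ft_force: [-1.0, 1.1, -1.7]
grip_width: 10.6
```

```bash
python3 -m inch '[[[-0.0015,0,0.0001],0,-1],[[-0.0015,0,0],0,-1],[[0,0,0],0,-1]]'; python3 -m inch '[[[-0.0015,0,0],0,-1],[[-0.0015,0,0],0,-1],[[0,0,0],0,-1]]'
```

```text
time: 13.68
tcp_pos: [565.1, 175.4, 92.7]
tool_rot: [0.0, 0.078, 0.997, 0.0]
ft_force: [0.1, -1.0, -0.9]
grip_width: 10.7
time: 14.05
tcp_pos: [568.0, 174.9, 92.7]
tool_rot: [0.0, 0.078, 0.997, 0.0]
ft_force: [-0.1, -0.6, -1.6]
grip_width: 10.6
```

```bash
python3 -m inch '[[[-0.0015,0,0],0,-1],[[-0.0015,0,0],0,-1],[[0,0,0],0,-1]]'; python3 -m inch '[[[-0.0015,0,0],0,-1],[[-0.0015,0,0],0,-1],[[0,0,0],0,-1]]'
```

```text
time: 14.42
tcp_pos: [571.0, 174.5, 92.7]
tool_rot: [0.0, 0.078, 0.997, 0.0]
ft_force: [0.2, -0.8, -1.4]
grip_width: 10.5
time: 14.8
tcp_pos: [573.9, 174.0, 92.7]
tool_rot: [0.0, 0.078, 0.997, 0.0]
ft_force: [-0.3, -0.1, -1.1]
grip_width: 10.6
```

```bash
python3 - <<'E'
from h import *
t=cam('top');s=cam('scene')
i=np.hstack([cv2.resize(t['image'][145:195,180:240],(400,333)),cv2.resize(s['image'][165:250,258:360],(400,333))])
cv2.imwrite('pics/w5z.png',i)
E
```

```text
(no output)
```

View pics/w5z.png

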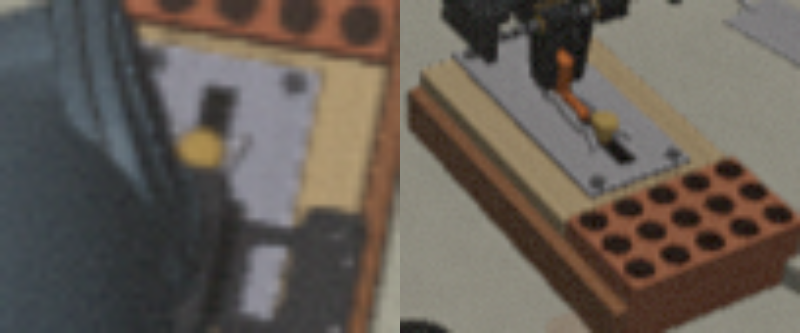

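The pin has been carried about 16 mm. It is at top-image pixel (210,167), where it was at (209,172.5), and it is not yet snapped on. Pushing on towards the buffer.

```bash
python3 -m inch '[[[-0.0015,0,0],0,-1],[[-0.0015,0,0],0,-1],[[0,0,0],0,-1]]'; python3 -m inch '[[[-0.0015,0,0],0,-1],[[-0.0015,0,0],0,-1],[[0,0,0],0,-1]]'
```

```text
time: 15.28
tcp_pos: [576.9, 173.6, 92.7]
tool_rot: [0.0, 0.078, 0.997, 0.0]
ft_force: [-1.3, -0.0, -0.3]
grip_width: 10.8
time: 15.65
tcp_pos: [579.9, 173.1, 92.7]
tool_rot: [0.0, 0.078, 0.997, 0.0]
ft_force: [0.2, 0.1, -1.7]
grip_width: 11.1
```

```bash
python3 -m inch '[[[-0.0015,0,0],0,-1],[[-0.0015,0,0],0,-1],[[0,0,0],0,-1]]'; python3 -m inch '[[[-0.001,0,0],0,-1],[[-0.001,0,0],0,-1],[[0,0,0],0,-1]]'
```

```text
time: 16.02
tcp_pos: [582.8, 172.6, 92.6]
tool_rot: [0.0, 0.078, 0.997, 0.0]
ft_force: [-0.5, -0.7, -1.1]
grip_width: 10.6
time: 16.4
tcp_pos: [584.7, 172.3, 92.6]
tool_rot: [0.0, 0.078, 0.997, 0.0]
ft_force: [0.0, -0.1, -0.6]
grip_width: 10.9
```

```bash
python3 -m inch '[[[-0.0015,0,0],0,-1],[[-0.0015,0,0],0,-1],[[0,0,0],0,-1]]'; python3 -m inch '[[[-0.001,0,0],0,-1],[[-0.001,0,0],0,-1],[[0,0,0],0,-1]]'
```

```text
time: 16.77
tcp_pos: [587.8, 171.9, 92.7]
tool_rot: [0.0, 0.078, 0.997, 0.0]
ft_force: [-0.2, 0.4, -0.9]
grip_width: 10.9
time: 17.15
tcp_pos: [589.6, 171.6, 92.6]
tool_rot: [0.0, 0.078, 0.997, 0.0]
ft_force: [0.0, 0.6, -0.8]
grip_width: 10.8
```

```bash
python3 -m inch '[[[-0.0015,0,0],0,-1],[[-0.0015,0,0],0,-1],[[0,0,0],0,-1]]'; python3 -m inch '[[[-0.001,0,0],0,-1],[[-0.001,0,0],0,-1],[[0,0,0],0,-1]]'
```

```text
time: 17.52
tcp_pos: [592.7, 171.1, 92.7]
tool_rot: [0.0, 0.078, 0.997, 0.0]
ft_force: [-1.1, -0.1, -1.2]
grip_width: 10.5
time: 17.9
tcp_pos: [594.1, 170.9, 92.5]
tool_rot: [-0.0, 0.078, 0.997, -0.0]
ft_force: [-1.5, 0.4, 0.6]
grip_width: 10.5
```

```bash
python3 -m inch '[[[-0.0005,0,0],0,-1],[[-0.0005,0,0],0,-1],[[0,0,0],0,-1]]'; python3 -m inch '[[[-0.0005,0,0],0,-1],[[0,0,0],0,-1]]'
```

```text
time: 18.27
tcp_pos: [594.8, 170.8, 92.6]
tool_rot: [-0.001, 0.078, 0.997, -0.0]
ft_force: [-4.0, -0.7, 2.5]
grip_width: 10.6
time: 18.52
tcp_pos: [594.9, 170.8, 92.5]
tool_rot: [-0.001, 0.078, 0.997, -0.0]
ft_force: [-5.4, 1.4, 2.5]
grip_width: 10.7
```

```bash
python3 -m inch '[[[-0.0005,0,0],0,-1],[[0,0,0],0,-1]]'; python3 -m inch '[[[-0.0005,0,0],0,-1],[[0,0,0],0,-1]]'; python3 -m inch '[[[-0.0005,0,0],0,-1],[[0,0,0],0,-1]]'
```

```text
time: 18.77
tcp_pos: [595.2, 170.8, 92.5]
tool_rot: [-0.001, 0.078, 0.997, -0.0]
ft_force: [-7.2, 1.2, 4.3]
grip_width: 10.3
time: 19.02
tcp_pos: [595.4, 170.8, 92.5]
tool_rot: [-0.002, 0.078, 0.997, -0.0]
ft_force: [-7.1, 0.7, 4.5]
grip_width: 10.4
time: 19.27
tcp_pos: [595.6, 170.8, 92.5]
tool_rot: [-0.002, 0.078, 0.997, -0.0]
ft_force: [-8.5, 1.0, 5.2]
grip_width: 10.4
```

```bash
python3 -m inch '[[[-0.0005,0,0],0,-1],[[0,0,0],0,-1]]'; python3 -m inch '[[[-0.0005,0,0],0,-1],[[0,0,0],0,-1]]'; python3 -m inch '[[[-0.0005,0,0],0,-1],[[0,0,0],0,-1]]'
```

```text
time: 19.52
tcp_pos: [595.7, 170.7, 92.5]
tool_rot: [-0.002, 0.078, 0.997, -0.0]
ft_force: [-11.4, 1.2, 7.0]
grip_width: 10.8
time: 19.77
tcp_pos: [596.0, 170.7, 92.5]
tool_rot: [-0.002, 0.078, 0.997, -0.0]
ft_force: [-10.5, 1.8, 8.1]
grip_width: 10.9
time: 20.02
tcp_pos: [596.1, 170.7, 92.5]
tool_rot: [-0.003, 0.078, 0.997, -0.0]
ft_force: [-12.4, 1.9, 7.9]
grip_width: 10.8
```

```bash
python3 -m inch '[[[-0.0003,0,-0.0003],0,-1],[[0,0,0],0,-1]]'; python3 -m inch '[[[-0.0005,0,0],0,-1],[[0,0,0],0,-1]]'
```

```text
time: 20.27
tcp_pos: [596.5, 170.7, 92.6]
tool_rot: [-0.003, 0.078, 0.997, -0.0]
ft_force: [-11.8, 1.6, 6.5]
grip_width: 10.9
time: 20.52
tcp_pos: [596.6, 170.7, 92.6]
tool_rot: [-0.003, 0.078, 0.997, -0.0]
ft_force: [-11.7, 1.3, 8.0]
grip_width: 11.1
```

```bash
python3 -m inch '[[[-0.0005,0,0],0,-1],[[0,0,0],0,-1]]'; python3 -m inch '[[[-0.0005,0,0],0,-1],[[0,0,0],0,-1]]'
```

```text
time: 20.78
tcp_pos: [596.7, 170.7, 92.5]
tool_rot: [-0.003, 0.078, 0.997, -0.0]
ft_force: [-13.2, 1.6, 8.7]
grip_width: 10.6
time: 21.02
tcp_pos: [596.9, 170.7, 92.5]
tool_rot: [-0.004, 0.078, 0.997, -0.0]
ft_force: [-14.6, 0.6, 9.1]
grip_width: 10.3
```

```bash
python3 -m inch '[[[0,0,-0.0005],0,-1],[[0,0,0],0,-1]]'; python3 -m inch '[[[-0.0004,0,0],0,-1],[[0,0,0],0,-1]]'
```

```text
time: 21.28
tcp_pos: [597.3, 170.4, 92.7]
tool_rot: [-0.003, 0.078, 0.997, -0.0]
ft_force: [-11.8, 1.6, 5.6]
grip_width: 10.8
time: 21.52
tcp_pos: [597.4, 170.5, 92.7]
tool_rot: [-0.004, 0.078, 0.997, -0.0]
ft_force: [-12.4, 1.3, 5.5]
grip_width: 10.9
```

```bash
python3 -m inch '[[[-0.0005,0,0],0,-1],[[0,0,0],0,-1]]'; python3 -m inch '[[[-0.0004,0,0],0,-1],[[0,0,0],0,-1]]'
```

```text
time: 21.78
tcp_pos: [597.5, 170.5, 92.6]
tool_rot: [-0.004, 0.077, 0.997, -0.001]
ft_force: [-14.5, 1.0, 7.3]
grip_width: 10.9
time: 22.02
tcp_pos: [597.6, 170.5, 92.6]
tool_rot: [-0.004, 0.077, 0.997, -0.001]
ft_force: [-13.9, 1.5, 7.8]
grip_width: 10.8
```

```bash
cat > pin.py <<'E'
from h import *
n=np.array([.988,-.154,0])
def brass(c,bb,z=77):
    h=cv2.cvtColor(c['image'],cv2.COLOR_BGR2HSV);m=cv2.inRange(h,(15,110,90),(30,255,255));x,y,w,d=bb
    k=np.zeros_like(m);k[y:y+d,x:x+w]=m[y:y+d,x:x+w];M=cv2.moments(k,True);p=(M['m10']/M['m00'],M['m01']/M['m00'])
    return M['m00'],np.round(p,1),onz(c,*p,z).round(1)
s=cam('scene','s_now');T=env.state()['tcp_pos']
a,p,X=brass(s,(292,180,60,50)); off=np.array([632.4,157.,77])  # start reading, scene
print(a,p,X,'pin travel',((X-off)@n).round(1))
print('clip origin minus pin (x)',((T+50*n-np.array([620.1,167,0]))@n-(X-off)@n).round(1))
E
python3 pin.py
```

```text
26.0 [313.7 199.8] [662.1 157.5  77. ] pin travel 29.3
clip origin minus pin (x) -2.0
```

The pin-to-clip offset reads only about -2 mm, which would mean it is nearly or fully seated. I'll check by eye before pushing harder.

```bash
python3 - <<'E'
from h import *
t=cam('top');s=cam('scene')
i=np.hstack([cv2.resize(t['image'][145:190,190:235],(400,400),interpolation=cv2.INTER_CUBIC),cv2.resize(s['image'][175:225,290:340],(400,400),interpolation=cv2.INTER_CUBIC)])
cv2.imwrite('pics/w6z.png',i)
import os
from pin import brass
print(brass(t,(195,140,25,40)))
E
```

```text
27.0 [313.4 200.4] [663.6 155.2  77. ] pin travel 31.1
clip origin minus pin (x) -3.8
(9.0, array([211.9, 159.3]), array([666.4, 156.5,  77. ]))
```

View pics/w6z.png

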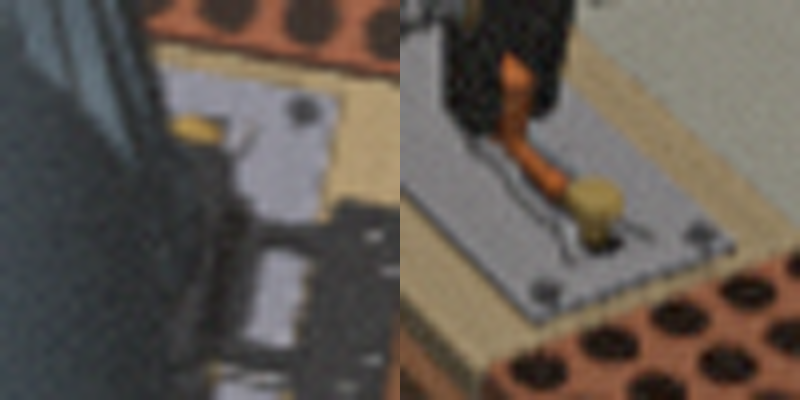

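The crop shows the prong tips at (575,262) and (655,240), past the pin head at (597,198). I'll measure how far past from this same picture.

```bash
python3 - <<'E'
from h import *
s=cam('scene');n=np.array([.988,-.154,0])
f=lambda x,y,z:onz(s,290+(x-400)/8-.5,175+y/8-.5,z)
tm=(f(573,264,63.5)+f(655,241,63.5))/2; hd=f(596,190,80); hd2=f(597,200,76.5)
ed=(f(535,318,60)+f(735,245,60))/2
print(tm.round(1),hd.round(1),hd2.round(1),ed.round(1))
print('tips-head',(tm-hd)@n,(tm-hd2)@n,'edge-head',(ed-hd)@n,(ed-hd2)@n,'edge-tips',(ed-tm)@n)
st=env.state();T=st['tcp_pos'];print('edge(70)-TCP by wrist est: tip pred', 70-((T+50*n-[618.3,167.3,0])@n+28), st['ft_force'],st['time'])
E
```

```text
[676.1 156.1  63.5] [659.9 160.4  80. ] [661.4 160.   76.5] [689.8 154.5  60. ]
tips-head 16.66023459057871 15.16792258052218 edge-head 30.419611864559855 28.92729985450332 edge-tips 13.759377273981142
edge(70)-TCP by wrist est: tip pred 12.877733211081932 [-13.50777629   2.15942501   7.21266929] 22.275
```

The tips are about 16 mm past the pin axis, so the clip origin is about 12 mm short. It is not snapped yet: the pin sits on the buffer about 40 mm along, and the earlier -2 mm came from a biased start reading. I'll relieve the downforce, then push a little more.

```bash
python3 -m inch '[[[0,0,-0.0006],0,-1],[[0,0,0],0,-1]]'; python3 -m inch '[[[-0.0005,0,0],0,-1],[[0,0,0],0,-1]]'; python3 -m inch '[[[-0.0005,0,0],0,-1],[[0,0,0],0,-1]]'
```

```text
time: 22.52
tcp_pos: [597.9, 170.3, 92.8]
tool_rot: [-0.004, 0.077, 0.997, -0.001]
ft_force: [-13.1, 1.7, 2.9]
grip_width: 10.6
time: 22.78
tcp_pos: [598.3, 170.2, 92.8]
tool_rot: [-0.004, 0.077, 0.997, -0.001]
ft_force: [-12.4, 2.4, 3.9]
grip_width: 10.7
time: 23.02
tcp_pos: [598.5, 170.3, 92.8]
tool_rot: [-0.004, 0.077, 0.997, -0.001]
ft_force: [-13.6, 1.9, 3.6]
grip_width: 10.4
```

```bash
python3 -m inch '[[[-0.0005,0,0],0,-1],[[0,0,0],0,-1]]'; python3 -m inch '[[[-0.0005,0,-0.0002],0,-1],[[0,0,0],0,-1]]'
```

```text
time: 23.28
tcp_pos: [598.6, 170.3, 92.8]
tool_rot: [-0.005, 0.077, 0.997, -0.001]
ft_force: [-14.8, 1.9, 5.1]
grip_width: 10.5
time: 23.52
tcp_pos: [599.7, 170.0, 92.9]
tool_rot: [-0.004, 0.077, 0.997, -0.001]
ft_force: [-10.6, 1.9, 2.4]
grip_width: 10.9
```

```bash
python3 -m inch '[[[-0.0003,0,0],0,-1],[[0,0,0],0,-1]]'; python3 -m inch '[[[-0.0005,0,0],0,-1],[[0,0,0],0,-1]]'
```

```text
time: 23.78
tcp_pos: [601.3, 169.7, 93.1]
tool_rot: [-0.003, 0.078, 0.997, -0.0]
ft_force: [-6.8, 1.5, -0.1]
grip_width: 10.4
time: 24.02
tcp_pos: [604.0, 169.3, 93.7]
tool_rot: [-0.001, 0.078, 0.997, -0.0]
ft_force: [-1.7, 0.6, -0.8]
grip_width: 10.5
```

It passed the bulge and the force fell to about 2 N. Lowering flat and following through gently until the stop touches.

```bash
python3 -m inch '[[[0,0,0.0006],0,-1],[[0,0,0.0005],0,-1],[[0,0,0],0,-1]]'; python3 -m inch '[[[-0.001,0,0],0,-1],[[0,0,0],0,-1]]'; python3 -m inch '[[[-0.001,0,0],0,-1],[[0,0,0],0,-1]]'
```

```text
time: 24.4
tcp_pos: [605.7, 169.0, 93.5]
tool_rot: [0.001, 0.078, 0.997, 0.0]
ft_force: [0.6, -0.9, 0.3]
grip_width: 10.6
time: 24.65
tcp_pos: [605.8, 169.0, 93.1]
tool_rot: [0.0, 0.078, 0.997, -0.0]
ft_force: [0.4, 0.9, -1.0]
grip_width: 10.7
time: 24.9
tcp_pos: [606.6, 168.8, 93.0]
tool_rot: [-0.0, 0.078, 0.997, -0.0]
ft_force: [0.4, 0.3, -1.3]
grip_width: 10.9
```

```bash
python3 -m inch '[[[-0.001,0,0.0004],0,-1],[[0,0,0],0,-1]]'; python3 -m inch '[[[-0.001,0,0],0,-1],[[0,0,0],0,-1]]'; python3 -m inch '[[[-0.001,0,0],0,-1],[[0,0,0],0,-1]]'
```

```text
time: 25.15
tcp_pos: [607.7, 168.7, 92.7]
tool_rot: [-0.0, 0.078, 0.997, -0.0]
ft_force: [0.1, 0.2, -1.4]
grip_width: 10.3
time: 25.4
tcp_pos: [608.6, 168.6, 92.7]
tool_rot: [-0.0, 0.078, 0.997, -0.0]
ft_force: [-0.4, -0.1, -1.5]
grip_width: 10.9
time: 25.65
tcp_pos: [609.6, 168.5, 92.7]
tool_rot: [-0.0, 0.078, 0.997, 0.0]
ft_force: [-1.3, -0.5, -1.5]
grip_width: 10.9
```

```bash
python3 -m inch '[[[-0.001,0,0],0,-1],[[0,0,0],0,-1]]'; python3 -m inch '[[[-0.0005,0,0],0,-1],[[0,0,0],0,-1]]'; python3 -m inch '[[[-0.0005,0,0],0,-1],[[0,0,0],0,-1]]'
```

```text
time: 25.9
tcp_pos: [610.2, 168.4, 92.6]
tool_rot: [-0.0, 0.078, 0.997, -0.0]
ft_force: [-2.9, 0.0, 0.0]
grip_width: 10.7
time: 26.15
tcp_pos: [610.5, 168.3, 92.6]
tool_rot: [-0.001, 0.078, 0.997, -0.0]
ft_force: [-4.7, 0.8, 1.1]
grip_width: 10.7
time: 26.4
tcp_pos: [610.7, 168.3, 92.6]
tool_rot: [-0.001, 0.078, 0.997, -0.0]
ft_force: [-5.8, 0.8, 1.6]
grip_width: 10.6
```

The force rose again after about 12 mm of relative travel, so the stop is on the pin and the clip is fully seated. Now pulling back.

```bash
python3 -m inch '[[[0.002,0,0],0,-1],[[0.003,0,0],0,-1],[[0.003,0,0],0,-1],[[0.003,0,0],0,-1],[[0,0,0],0,-1]]';python3 -m inch '[[[0.003,0,0],0,-1],[[0.003,0,0],0,-1],[[0.003,0,0],0,-1],[[0.003,0,0],0,-1],[[0.003,0,0],0,-1],[[0.003,0,0],0,-1],[[0.002,0,0],0,-1],[[0.002,0,0],0,-1],[[0,0,0],0,-1]]'
```

```text
time: 27.02
tcp_pos: [600.8, 169.8, 92.9]
tool_rot: [0.0, 0.078, 0.997, 0.0]
ft_force: [-0.1, 0.2, -1.5]
grip_width: 10.8
time: 28.15
tcp_pos: [578.7, 173.2, 92.6]
tool_rot: [-0.0, 0.078, 0.997, -0.0]
ft_force: [0.3, 0.0, -0.7]
grip_width: 10.4
```

```bash
python3 -m inch '[[[0.002,0,0],0,-1],[[0.002,0,0],0,-1],[[0,0,0],0,-1]]';python3 -m inch '[[[0.001,0,0],0,-1],[[0.001,0,0],0,-1],[[0,0,0],0,-1]]'; python3 -m inch '[[[0.001,0,0],0,-1],[[0,0,0],0,-1]]'
```

```text
time: 28.52
tcp_pos: [574.7, 173.9, 92.7]
tool_rot: [-0.0, 0.078, 0.997, -0.0]
ft_force: [-0.6, -0.2, -2.0]
grip_width: 10.4
time: 28.9
tcp_pos: [573.0, 174.1, 92.7]
tool_rot: [-0.0, 0.078, 0.997, -0.0]
ft_force: [-0.0, -0.8, -1.3]
grip_width: 10.9
time: 29.15
tcp_pos: [572.0, 174.3, 92.7]
tool_rot: [-0.0, 0.078, 0.997, -0.0]
ft_force: [0.6, -0.8, -1.7]
grip_width: 10.8
```

```bash
python3 -m inch '[[[0.001,0,0],0,-1],[[0,0,0],0,-1]]';python3 -m inch '[[[0.001,0,0],0,-1],[[0,0,0],0,-1]]'; python3 -m inch '[[[0.001,0,0],0,-1],[[0,0,0],0,-1]]'
```

```text
time: 29.4
tcp_pos: [571.0, 174.5, 92.7]
tool_rot: [-0.0, 0.078, 0.997, -0.0]
ft_force: [1.1, -0.8, -1.5]
grip_width: 10.7
time: 29.65
tcp_pos: [570.0, 174.6, 92.7]
tool_rot: [-0.0, 0.078, 0.997, -0.0]
ft_force: [0.4, -0.5, -0.8]
grip_width: 10.8
time: 29.9
tcp_pos: [569.0, 174.8, 92.7]
tool_rot: [-0.0, 0.078, 0.997, -0.0]
ft_force: [-0.1, -1.0, -1.2]
grip_width: 10.9
```

```bash
python3 -m inch '[[[0.0006,0,0],0,-1],[[0,0,0],0,-1]]';python3 -m inch '[[[0.0006,0,0],0,-1],[[0,0,0],0,-1]]'; python3 -m inch '[[[0.0006,0,0],0,-1],[[0,0,0],0,-1]]'
python3 - <<'E'
from h import *
s=cam('scene');cv2.imwrite('pics/w7z.png',cv2.resize(s['image'][165:235,265:350],(680,560),interpolation=cv2.INTER_CUBIC))
E
```

```text
time: 30.15
tcp_pos: [568.6, 174.9, 92.8]
tool_rot: [0.0, 0.078, 0.997, -0.0]
ft_force: [0.7, -0.4, -2.0]
grip_width: 10.6
time: 30.4
tcp_pos: [568.4, 174.9, 92.9]
tool_rot: [0.0, 0.078, 0.997, 0.0]
ft_force: [1.7, -1.5, -1.1]
grip_width: 10.6
time: 30.65
tcp_pos: [568.1, 175.0, 93.1]
tool_rot: [0.001, 0.078, 0.997, 0.0]
ft_force: [3.6, -2.0, -0.3]
grip_width: 10.7
```

View pics/w7z.png

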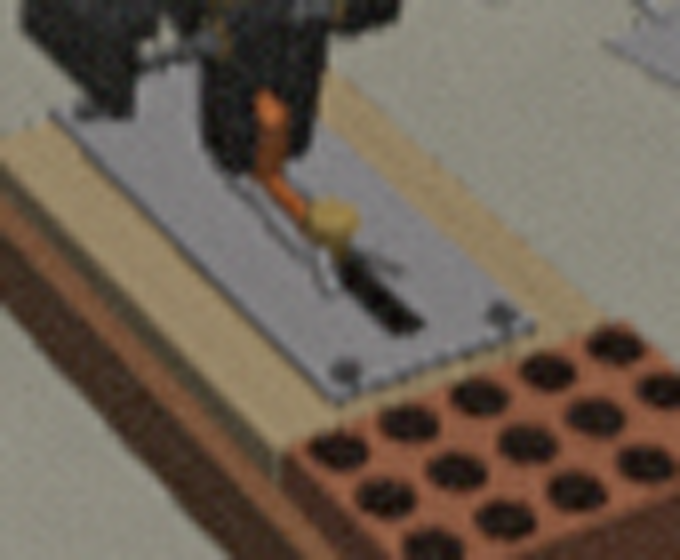

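The pin is back at the near end, with the slot open ahead of it. The prong tips reach well past the head (330,225), and the pull reads about 4 N against the hard stop. Holding it there.

```bash
python3 -m inch '[[[0.0002,0,0.0003],0,-1],[[0,0,0],0,-1]]';python3 -m inch '[[[0,0,0],0,-1],[[0,0,0],0,-1]]';python3 -m inch '[[[0,0,0],0,-1],[[0,0,0],0,-1]]';python3 -m inch '[[[0,0,0],0,-1],[[0,0,0],0,-1]]'
```

```text
time: 30.95
tcp_pos: [567.9, 175.0, 92.7]
tool_rot: [0.001, 0.078, 0.997, 0.0]
ft_force: [5.3, -1.4, -1.3]
grip_width: 10.4
time: 31.2
tcp_pos: [567.9, 175.0, 92.7]
tool_rot: [0.001, 0.078, 0.997, 0.0]
ft_force: [5.7, -1.2, -0.9]
grip_width: 10.8
time: 31.45
tcp_pos: [567.9, 175.0, 92.7]
tool_rot: [0.001, 0.078, 0.997, 0.0]
ft_force: [5.1, -2.1, -0.5]
grip_width: 10.6
time: 31.7
tcp_pos: [567.9, 175.0, 92.7]
tool_rot: [0.001, 0.078, 0.997, 0.0]
ft_force: [5.2, -2.2, -1.1]
grip_width: 10.6
```

A little high at about 5.4 N. I'll ease to 4 N and hold that for a moment.

```bash
python3 -m inch '[[[-0.0004,0,0],0,-1],[[0,0,0],0,-1],[[0,0,0],0,-1]]';python3 -m inch '[[[0,0,0],0,-1],[[0,0,0],0,-1],[[0,0,0],0,-1]]';python3 -m inch '[[[0,0,0],0,-1],[[0,0,0],0,-1],[[0,0,0],0,-1]]'
```

```text
time: 32.08
tcp_pos: [567.9, 175.0, 92.6]
tool_rot: [0.0, 0.078, 0.997, 0.0]
ft_force: [5.0, -2.1, 0.3]
grip_width: 10.1
time: 32.45
tcp_pos: [567.9, 175.0, 92.5]
tool_rot: [0.0, 0.078, 0.997, 0.0]
ft_force: [4.5, -2.0, -0.7]
grip_width: 10.8
time: 32.83
tcp_pos: [568.0, 175.0, 92.6]
tool_rot: [0.0, 0.078, 0.997, 0.0]
ft_force: [4.9, -1.7, -0.6]
grip_width: 10.7
```

```bash
python3 -m inch '[[[-0.0002,0,0],0,-1],[[0,0,0],0,-1],[[0,0,0],0,-1],[[0,0,0],0,-1],[[0,0,0],0,-1]]';python3 -m inch '[[[-0.0005,0,0.0001],0,-1],[[0,0,0],0,-1]]'; python3 -m inch '[[[0,0,0],0,-0.5],[[0,0,0],0,-0.4],[[0,0,0],0,-0.4],[[0,0,0],0,-0.4],[[0,0,0],0,-0.4]]'
```

```text
time: 33.45
tcp_pos: [567.9, 175.0, 92.5]
tool_rot: [0.0, 0.078, 0.997, 0.0]
ft_force: [4.2, -2.5, 0.0]
grip_width: 10.8
time: 33.7
tcp_pos: [568.1, 175.0, 92.5]
tool_rot: [-0.0, 0.078, 0.997, -0.0]
ft_force: [3.0, -1.6, 3.0]
grip_width: 10.9
time: 34.33
tcp_pos: [568.2, 174.9, 92.3]
tool_rot: [-0.0, 0.078, 0.997, -0.0]
ft_force: [0.5, 0.0, 0.2]
grip_width: 26.7
```

```bash
python3 -m inch '[[[0,0,-0.01],0,-0.4],[[0,0,-0.025],0,-0.4],[[0,0,-0.035],0,-0.4],[[0,0,-0.04],0,0],[[-0.015,0,0],0,0],[[-0.015,0,0],0,0],[[0,0,0],0,0],[[0,0,0],0,0]]'
python3 - <<'E'
from h import *
from pin import brass
w=cam('wrist');np.savez('w8.npz',**w)
print(brass(w,(235,170,60,80),79))
cv2.imwrite('pics/w8z.png',cv2.resize(w['image'][40:280,100:420],(800,600)))
E
```

```text
time: 35.33
tcp_pos: [597.1, 170.1, 201.1]
tool_rot: [-0.001, 0.078, 0.997, -0.0]
ft_force: [-0.2, 0.7, -0.2]
grip_width: 43.9
25.0 [307.6 194.4] [632.9 160.8  77. ] pin travel -0.1
clip origin minus pin (x) 26.8
(434.0, array([257.8, 213.4]), array([617.1, 167.4,  79. ]))
```

View pics/w8z.png

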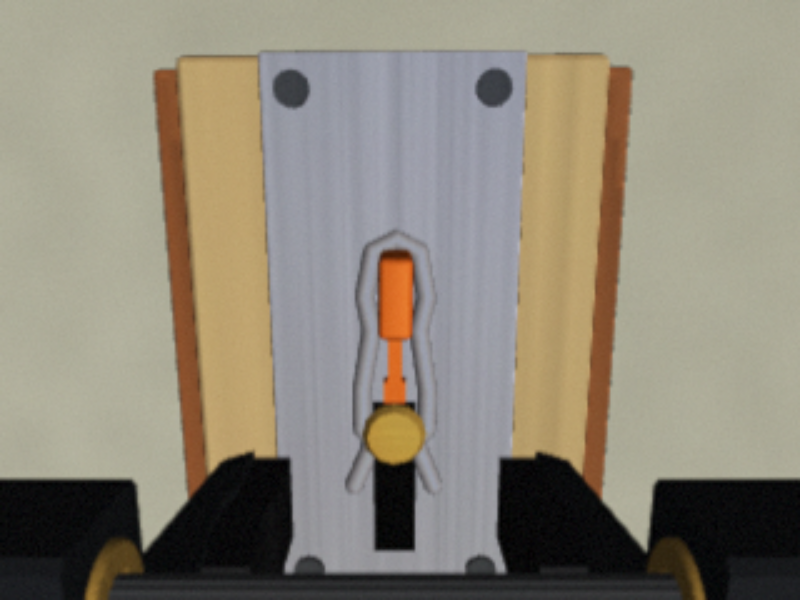

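The clip sits straight round the pin: head at (394,435), tips at (355,488) and (434,488), tail at (397,232). One numeric check of the fit, then hand in.

```bash
python3 - <<'E'
from h import *
c={k:v[()] if v.ndim==0 else v for k,v in np.load('w8.npz').items()};n=np.array([.988,-.154,0])
f=lambda x,y,z:onz(c,100+x/2.5,40+y/2.5,z)
P=np.array([617.1,167.4,0]);tm=(f(355,488,63.5)+f(434,488,63.5))/2
print('tips',(tm-P)@n,'tail',(f(397,232,63.5)-P)@n,'stop face(-8)',(f(395,402,64)-P)@n,'slot near end(z60)',(f(394,402,60)-P)@n)
E
```

```text
tips 27.55600311014691 tail -68.642637462095 stop face(-8) -6.924166495804659 slot near end(z60) -5.68232424053176
```

```bash
python3 -c "
from workcell import env
print(env.job_done(), env.state()['time'])"
```

```text
the job is handed in; nothing more can be done
the job is handed in; nothing more can be done
```

The clip is snapped fully onto the draw pin, and both are at the near end of the slot. I handed the job in at about 35 s on the robot's clock.

- **Push on:** I gripped the clip by its orange grip, set it on the strap and pushed. It carried the pin about 40 mm to the buffer and then snapped on. The highest push I read was about 15 N at the wrist, including strap friction. I then pushed the stop onto the pin with only about 6 N.
- **Flatness:** during the snap the held end of the clip rose about 1 mm, so it was not perfectly flat there. I lowered it again before seating it.
- **Tug:** I held the pull against the near end for about 2.5 s. It read about 5.4 N at first, a little over the 4 N asked, and I eased it to about 4.5 N. The clip held.
- **Last checks:** the final wrist picture puts the prong tips 27.6 mm ahead of the pin and the tail 68.6 mm behind, which matches a seated clip. The pin is about 3 mm back from where it started, at the near end. The gripper is open and well clear.
- **Disagreement:** partway through the push, one scene-camera reading suggested the clip was almost seated. It came from a biased starting reference. A second measurement within one picture showed it was still 12 mm short, so I kept pushing.
- **Not checked:** I took no final picture of the other things on the bench. No move was planned to touch them, and the force readings showed no sign of contact.

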